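# Slide the round movement under the inspection camera

### The job

Take the carrier that holds the round watch movement by its upright handle and slide it into the inspection stand, between the guide rails and under the camera bridge, until its nose is home against the back stop. Leave it lying flat on the bench there, and leave the carrier with the rectangular movement where it is.

Things in the scene. Friction and masses are not known exactly. Their poses are not given: they have to be found in the camera images.
- round_handle (a point): Middle, 42 mm up, of the upright steel fin (36 along x, 14 thick along y, top 70 mm up, on a foot 50 x 50 up to 18 mm) to pinch on the carrier with the ROUND movement: a loose aluminium plate 180 (x) x 64 (y) x 10 mm flat on the bench, 0.3 to 0.5 kg, balance point 37 mm ahead of the fin. x points from fin to movement and nose, z up. Nose 155 mm ahead of this point, tail 25 mm behind.
- round_movement (a point): Centre of the top of the round brass movement (40 mm across, on a round grey holder of 52 mm) at the nose end of the same carrier, 24 mm above the bench when lying flat (highest part there 25 mm); 120 mm ahead of the handle's middle, 35 mm behind the nose. Axes as round_handle.
- rect_handle (a point): Middle of the handle of the other carrier: same plate and handle, but with a RECTANGULAR movement 36 x 24 mm on a rectangular holder 46 x 34 mm. Not to be moved. The carriers lie left and right of the stand, either way round. Axes as round_handle.
- under_lens (a point): Bench point (height 0) under the fixed stand's lens; x = way in, away from the robot, z up. Rails 12 high, 82 apart, x -90 to 45 mm, flared to 117 apart at x -130. Bridge x -25 to 25, underside 50 up (lens ring 44), top 75, 142 wide with legs outside the rails; camera barrel 44 wide, up to 150. Back stop face at x 35, 12 high: nose against it, movement is under the lens, handle at x -120.
There are look-alikes about, which are no part of the job. What is shaped like the part that bears round_handle but blue or red is not meant.

How it is judged (in metres and radians):
At the end, for the whole second after the job is handed in: The round movement lies below the lens, nose first: within 12 mm along the rails (nose within 12 mm of the stop), 15 mm across and 11 degrees of the rails, its carrier flat on the bench (5 mm, 3 degrees); the rectangular one's carrier is within 20 mm of its start (x of round_movement in the frame of under_lens between -0.012 and 0.012 m and y of round_movement in the frame of under_lens between -0.015 and 0.015 m and angle between the x axis of round_movement and the x axis of under_lens, either way round below 0.2 rad and x of round_handle in the frame of under_lens below -0.1 m and height (world z) of round_movement below 0.029 m and angle between round_movement's own z axis and vertical below 0.06 rad and distance of rect_handle from where it was at the start of the episode below 0.02 m); the robot touches nothing.
It fails at once if the carrier with the rectangular movement is moved by more than 20 mm (distance of rect_handle from where it was at the start of the episode above 0.02 m).
It also fails if it takes over 35 s, if anything falls off the work surface, if the arm or the gripper's body presses on something with over 40 N, if the wrist force passes 120 N, or if a joint passes its speed limit or range.

### The arm

A 6-joint arm with a two-finger parallel gripper is mounted at the origin on the work surface. World frame = base frame: x ahead of the robot, y to its left, z up, the work surface at z = 0. Lengths are in m, angles in degrees, forces in N, time in s.
With the tool pointing down it reaches from about 0.425 to 0.95 m from the base axis. Payload 3.5 kg.
Tool frame: the origin (TCP) lies between the finger pads; the fingertips stand 8 mm ahead of it and the grasp point (between the pads) lies 11 mm behind it; z points along the fingers, y is the line along which they close (so a half turn about z gives the same grasp; the last joint's range is limited). The gripper opens to 85 mm and grips with 20 to 120 N. Pads are 22 mm wide; open, the fingers measure 114 mm over their backs; the gripper's body (76 mm by 85 mm) begins 54 mm behind the grasp point. The pads swing forward as they close: fully open they stand 13 mm farther back than shut.
Start: joints at [63.083, 16.404, 90.338, -0, 73.258, -8.594], TCP at [0.212, 0.641, 0.239] pointing down, gripper open.
Joint ranges: [-158.93, 158.93], [-51.34, 127.21], [12.03, 142.37], [-87.48, 267.48], [13.55, 161.25], [-162.69, 162.69]. Speed limits (degrees/s): [159.86, 159.86, 180, 180, 180, 180].

### API

Orientations are given as [roll, pitch, yaw] about the fixed x, y, z axes, in that order (R = Rz(yaw) Ry(pitch) Rx(roll)).
In Python, from station import robot, command_gripper, solver, readout, eyes gives the robot as it stands. Calls block until the motion is done:
- robot.movep(position, orientation): joint-space move of the TCP to a pose.
- robot.move_linear(position, ori=None, rate=0.15): straight line of the TCP; ori=None keeps the orientation; rate is the mean speed in m/s.
- robot.goto_joints(angles): joint-space move.
- command_gripper(opening, grip_force=None): opening from 0.0 (shut) to 1.0 (fully open); grip_force is the grip in N (None keeps the last); returns when the fingers have stopped.
- robot.dwell(seconds).
- solver.solve_ik(position, orientation): joint angles nearest the present ones, or None.
- readout.get_state(): the state.
- eyes.read_camera(name): name is "side" or "top"; returns (picture, depth): 480x640x3 uint8, blue, green, red; 480x640 float32, m along the optical axis (not along the pixel's ray), 0 where there is no reading.
- eyes.calibration(name): a dict with "K" (3x3 intrinsics, pixels), "D" ([k1, k2, p1, p2, k3] as OpenCV has them; the pictures are not rectified), "origin" and "attitude" of the camera in the world. Camera axes: x right, y down, z forward; pixel columns grow to the right and rows downward; lengths in m; the calibration is good to about 2 mm. A picture is of the moment at which its call begins. calibration takes no time and is no camera call.
A pose or a line that the arm cannot do raises robot.Unreachable and nothing moves.
- robot.hand_in(): hands the job in; it is judged then, once.
The state is a dict: "t": time; "joint_positions": joint angles; "qvel": joint speeds; "tau": joint torques, N m; "tcp_pos": TCP position; "orientation": TCP orientation; "ft_force": force on the tool from outside, world axes, zero at the start; "ft_torque": the same for the moment, N m; "gripper_width": opening from 0.0 (shut) to 1.0 (fully open); "gripper_force": force on a finger pad.
Only numpy, scipy, OpenCV 4.12 (cv2) and the standard library are available. Lean on these libraries where they do the work, as an engineer would, in place of code of your own. Each camera call takes 0.05 s, during which the arm holds its last target. There are 200 camera calls.

## Working session

There is one attempt and no reset: what is moved stays moved. The work goes in short steps, each a Python script; the robot and the scene stay as the last script left them, time stands still between calls to the robot, and variables do not carry over. Pictures are saved under pics/ and viewed, at most 10 in all, crops included, and the job is handed in when it is done.

```bash
mkdir -p pics; ls; python3 - <<'E'
from station import robot, command_gripper, solver, readout, eyes
import cv2,numpy as np
for n in("top","side"):
    p,d=eyes.read_camera(n); cv2.imwrite(f"pics/{n}0.png",p); np.save(f"{n}0.npy",d)
    c=eyes.calibration(n); print(n,c, (d>0).mean())
print(readout.get_state())
E
```

```text
pics
top {'K': array([[588.99810763,   0.        , 315.92928885],
       [  0.        , 588.99810763, 229.03990836],
       [  0.        ,   0.        ,   1.        ]]), 'D': array([-0.11453218,  0.        ,  0.        ,  0.        ,  0.        ]), 'origin': array([ 0.34700887, -0.18549057,  1.7364036 ]), 'attitude': array([-175.75992388,    0.73833179,  -90.42944466])} 0.9958333333333333
side {'K': array([[435.09996765,   0.        , 318.3530039 ],
       [  0.        , 435.09996765, 240.39869747],
       [  0.        ,   0.        ,   1.        ]]), 'D': array([-0.04394514,  0.        ,  0.        ,  0.        ,  0.        ]), 'origin': array([0.3731617 , 0.62998921, 0.87314205]), 'attitude': array([-134.76761557,   -0.65043546, -170.69204992])} 0.99591796875
{'t': 0.1, 'joint_positions': array([ 6.30823935e+01,  1.64505293e+01,  9.04151106e+01,  7.13091451e-04,
        7.32578622e+01, -8.59538899e+00]), 'qvel': array([ 0.04025409, -0.12924796, -0.22456894, -0.00023504,  0.05790332,
       -0.00091335]), 'tau': array([ 1.21856774e-03, -4.07297587e+01, -2.93698364e+01, -1.49353618e-04,
        3.43842716e-03,  4.61026417e-07]), 'tcp_pos': array([0.21190918, 0.64026486, 0.23805376]), 'orientation': array([-1.79877987e+02, -1.91328335e-02,  1.61677556e+02]), 'ft_force': array([ 0.68462055, -0.51520476, -0.12725245]), 'ft_torque': array([-0.07597585,  0.01823008, -0.04481064]), 'gripper_force': 0.0, 'gripper_width': 1.001409263265383}
```

View pics/top0.png

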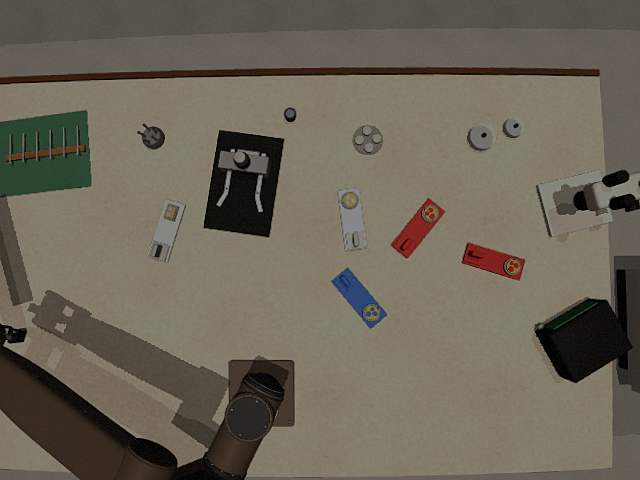

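View pics/side0.png

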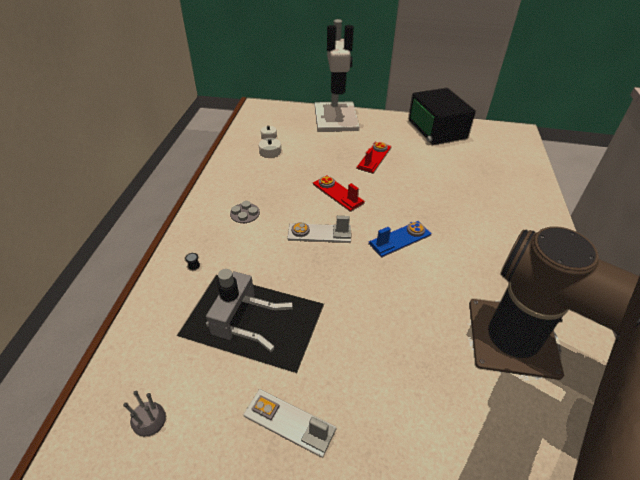

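The top view shows two silver carriers, with movements at (350,200) and (171,212). The one at (350,200) has a round holder, so it should be the target. Its fin is at (354,240). The carrier at (171,212) has a rectangular holder. The red carriers at (418,228) and (493,261) and the blue one at (359,298) are decoys. The stand is at (243,180), opening toward the robot. I'll confirm this with an enlarged crop.

```bash
cat > h.py <<'E'
import numpy as np,cv2
from scipy.spatial.transform import Rotation as R
from station import robot, command_gripper, solver, readout, eyes
CAL={n:eyes.calibration(n) for n in("top","side")}
def ray(n,uv):
    c=CAL[n]; p=cv2.undistortPoints(np.float64(uv).reshape(-1,1,2),c["K"],c["D"]).reshape(-1,2)
    d=np.c_[p,np.ones(len(p))]@R.from_euler("xyz",c["attitude"],degrees=True).as_matrix().T
    return c["origin"],d
def onplane(n,uv,z):
    o,d=ray(n,uv); return o+d*((z-o[2])/d[:,2])[:,None]
def tri(a,b):  # pixel in top, pixel in side -> point, miss
    o1,d1=ray("top",a);o2,d2=ray("side",b)
    s=np.linalg.lstsq(np.c_[d1[0],-d2[0]],o2-o1,rcond=None)[0]
    p,q=o1+s[0]*d1[0],o2+s[1]*d2[0]; return (p+q)/2,np.linalg.norm(p-q)
def cloud(n,d,box):
    u0,v0,u1,v1=box; v,u=np.mgrid[v0:v1,u0:u1]; z=d[v0:v1,u0:u1].ravel()
    o,r=ray(n,np.c_[u.ravel(),v.ravel()]); return o+r*z[:,None]
E
python3 - <<'E'
from h import *
t=cv2.imread("pics/top0.png"); s=cv2.imread("pics/side0.png")
f=lambda im,x,y,w,h,k:cv2.resize(im[y:y+h,x:x+w],None,fx=k,fy=k,interpolation=cv2.INTER_CUBIC)
A=f(t,325,175,65,85,3.5*2)[:, :]; B=f(s,280,205,80,50,4)
T=f(t,195,120,100,125,4); 
out=np.zeros((600,800,3),np.uint8)
A=f(t,328,180,50,75,4);out[:300,:200]=A
C=f(t,140,190,50,75,4);out[:300,200:400]=C
out[300:500,:320]=B
out[:500,400:800]=T
cv2.imwrite("pics/crop1.png",out)
E
```

```text
(no output)
```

View pics/crop1.png

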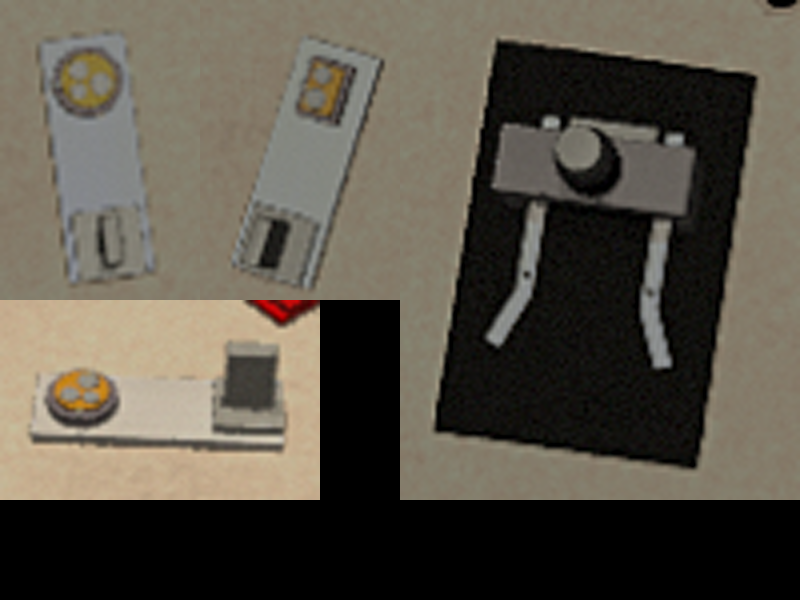

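The crop confirms it: the left carrier (top view, movement (349,200), fin (355,240)) has the round brass movement, is silver and lies right of the stand. The other silver carrier has the rectangular movement. Next I measure all of them.

```bash
python3 - <<'E'
from h import *
np.set_printoptions(precision=4,suppress=True)
t=cv2.imread("pics/top0.png"); s=cv2.imread("pics/side0.png"); D={n:np.load(n+"0.npy") for n in CAL}
hsv=lambda im:cv2.cvtColor(im,cv2.COLOR_BGR2HSV)
def rect(P):
    (c,(w,h),a)=cv2.minAreaRect(np.float32(P[:,:2]*1000)); return np.array(c)/1000,(w,h),a
# bench check
for n,b in (("top",(400,320,500,420)),("side",(350,280,440,380))):
    print("bench z",n,np.median(cloud(n,D[n],b)[:,2]))
# carrier boxes per view
B={"round":((328,180,378,258),(283,208,357,248)),"rect":((142,192,192,268),(240,388,342,458))}
for k,(bt,bs) in B.items():
    for n,b in(("top",bt),("side",bs)):
        P=cloud(n,D[n],b); z=P[:,2]
        top=P[(z>.06)&(z<.08)]; pl=P[(z>.006)&(z<.03)]
        print(k,n,"fin top n",len(top),np.median(top,0) if len(top) else "", "plate",rect(pl) if len(pl)>20 else len(pl), "z plate med",np.median(pl[:,2]))
    # brass
    u0,v0,u1,v1=bt
    cen=[]
    for im,b in((t,bt),(s,bs)):
        u0,v0,u1,v1=b; H=hsv(im)[v0:v1,u0:u1]
        m=((H[...,0]>8)&(H[...,0]<28)&(H[...,1]>(110 if im is t else 130))&(H[...,2]>90)).astype(np.uint8)
        m=cv2.morphologyEx(m,cv2.MORPH_CLOSE,np.ones((5,5)))
        nl,l,st,ce=cv2.connectedComponentsWithStats(m); i=1+np.argmax(st[1:,4])
        x,y,w,h=st[i][:4]; cen.append(np.array([u0+x+(w-1)/2,v0+y+(h-1)/2])); print("brass",ce[i]+[u0,v0],cen[-1],st[i])
    print("tri movement",tri(*cen))
# bridge top, rails
P=cloud("top",D["top"],(195,120,295,245)); z=P[:,2]
br=P[(z>.068)&(z<.082)]; print("bridge",len(br),np.median(br[:,2]),rect(br))
ba=P[z>.12]; print("barrel",len(ba),np.median(ba[:,2]),rect(ba))
mat=P[(np.abs(z)<.004)];print("mat z",np.median(mat[:,2]))
g=hsv(t)
for n,(u0,v0,u1,v1) in {"L":(215,171,233,193),"R":(250,174,266,196)}.items():
    m=(g[v0:v1,u0:u1,2]>90)&(g[v0:v1,u0:u1,1]<90)
    rows=[];
    for r in range(v1-v0):
        c=np.flatnonzero(m[r]); 
        if len(c): rows.append((u0+c.mean(),v0+r,len(c)))
    rows=np.array(rows); Q=onplane("top",rows[:,:2],.012)
    print("rail",n,np.c_[rows,Q[:,:2]][::3])
E
```

```text
bench z top 0.0005153314324709557
bench z side -0.0012246224275068718
round top fin top n 63 [ 0.4387 -0.2756  0.0694] plate (array([ 0.5063, -0.2725]), (144.09092712402344, 229.05316162109375), 89.0802993774414) z plate med 0.01213901629030767
round side fin top n 64 [ 0.4429 -0.2726  0.0671] plate (array([ 0.5059, -0.3061]), (193.10972595214844, 145.60403442382812), 7.678948402404785) z plate med 0.010484890236307998
brass [349.558  199.6957] [349.5 199.5] [ 15  13  14  14 138]
brass [299.6105 227.8105] [300.  227.5] [11 15 13 10 95]
tri movement (array([ 0.5618, -0.2633,  0.0198]), np.float64(0.002603460480147976))
rect top fin top n 71 [0.4146 0.2988 0.0701] plate (array([0.4788, 0.2807]), (225.23780822753906, 149.7421112060547), 0.6488560438156128) z plate med 0.01206878358103558
rect side fin top n 161 [0.416  0.3041 0.0685] plate (array([0.4801, 0.2836]), (65.65559387207031, 181.78831481933594), 73.24946594238281) z plate med 0.009901267629921051
brass [170.3763 211.9462] [170. 212.] [23 14 11 13 93]
brass [265.306  405.1567] [265.  405.5] [ 15   9  21  18 134]
tri movement (a
[... 364 characters left out ...]
   0.6503   0.096 ]
 [228.5    174.       4.       0.6413   0.0945]
 [228.5    177.       4.       0.6323   0.0944]
 [227.5    180.       4.       0.6233   0.0973]
 [227.5    183.       4.       0.6143   0.0973]
 [226.5    186.       4.       0.6053   0.1002]
 [226.6667 189.       3.       0.5964   0.0997]
 [225.5    192.       4.       0.5874   0.1031]]
rail R [[260.     175.       3.       0.6371   0.0004]
 [259.5    178.       4.       0.6282   0.0019]
 [259.     181.       5.       0.6192   0.0034]
 [258.5    184.       4.       0.6102   0.0049]
 [258.     187.       5.       0.6013   0.0063]
 [257.5    190.       4.       0.5923   0.0078]
 [257.     193.       4.       0.5834   0.0093]]
```

```bash
python3 - <<'E'
from h import *
np.set_printoptions(precision=4,suppress=True)
for n,b in(("top",(328,178,380,258)),("side",(280,205,362,250))):
    im=cv2.imread(f"pics/{n}0.png"); u0,v0,u1,v1=b; c=cv2.GaussianBlur(im,(3,3),0)[v0:v1,u0:u1].astype(int)
    sat=c[...,2]-c[...,0]   # red minus blue: bench is warm, plate grey
    bg=np.median(np.r_[sat[0],sat[-1]]); m=(sat<bg/2+np.median(sat[(sat<bg*.6)])/2).astype(np.uint8)
    H=cv2.cvtColor(im,cv2.COLOR_BGR2HSV)[v0:v1,u0:u1]
    m=cv2.morphologyEx(m,cv2.MORPH_CLOSE,np.ones((5,5)))
    cs,_=cv2.findContours(m,cv2.RETR_EXTERNAL,cv2.CHAIN_APPROX_NONE); k=max(cs,key=cv2.contourArea).reshape(-1,2)+[u0,v0]
    Q=onplane(n,k,.010)[:,:2]
    print(n,bg,cv2.minAreaRect(np.float32(Q*1000)),"px",cv2.minAreaRect(k.astype(np.float32)))
    # side lines along plate: fit left & right edges
    r=cv2.minAreaRect(np.float32(Q)); 
    ax=np.array([np.cos(np.radians(6)),np.sin(np.radians(6))]); nn=np.array([-ax[1],ax[0]]); a=(Q-Q.mean(0))@ax; w=(Q-Q.mean(0))@nn
    for sg in(1,-1):
        e=(sg*w>.022)&(np.abs(a)<.075)
        if e.sum()>8:
            p=np.polyfit(a[e],w[e],1); print(" edge",sg,e.sum(),"yaw",6+np.degrees(np.arctan(p[0])),"off",Q.mean(0)+nn*p[1])
for yaw in(6,7,-8.8):
  for p in((.44,-.275),(.44,.077),(.547,.061)):
    print(yaw,p,[None if q is None else np.round(q,0) for q in [solver.solve_ik([*p,.05],[180,0,y]) for y in (yaw,yaw+180)]])
E
```

```text
top 25.0 ((505.1566467285156, -270.18292236328125), (179.86940002441406, 64.1063232421875), 6.684006214141846) px ((351.8506164550781, 218.6643829345703), (60.870079040527344, 21.811994552612305), 82.50414276123047)
 edge 1 51 yaw 6.706532126143312 off [ 0.5019 -0.2398]
 edge -1 50 yaw 6.698061854727187 off [ 0.5083 -0.3005]
side 54.0 ((510.5789794921875, -283.3072509765625), (179.25209045410156, 116.19554901123047), 6.581871032714844) px ((318.5, 228.5), (63.0, 27.0), 0.0)
 edge 1 54 yaw 6.437924078108139 off [ 0.5006 -0.228 ]
 edge -1 52 yaw 24.320898454143443 off [ 0.5086 -0.304 ]
6 (0.44, -0.275) [array([-43.,  11., 119.,  -0.,  50.,  41.]), array([ -43.,   11.,  119.,    0.,   50., -139.])]
6 (0.44, 0.077) [array([ -3.,   2., 129.,  -0.,  49.,  81.]), array([ -3.,   2., 129.,   0.,  49., -99.])]
6 (0.547, 0.061) [array([ -4.,  14., 115.,  -0.,  51.,  80.]), array([  -4.,   14.,  115.,    0.,   51., -100.])]
7 (0.44, -0.275) [array([-43.,  11., 119.,  -0.,  50.,  40.]), array([ -43.,   11.,  119.,    0.,   50., -140.])]
7 (0.44, 0.077) [array([ -3.,   2., 129.,  -0.,  49.,  80.]), array([  -3.,    2.,  129.,    0.,   49., -100.])]
7 (0.547, 0.061) [array([ -4.,  14., 115.,  -0.,  51.,  79.]), array([  -4.,   14.,  115.,    0.,   51., -101.])]
-8.8 (0.44, -0.275) [array([-43.,  11., 119.,  -0.,  50.,  56.]), array([ -43.,   11.,  119.,    0.,   50., -124.])]
-8.8 (0.44, 0.077) [array([ -3.,   2., 129.,  -0.,  49.,  96.]), array([ -3.,   2., 129.,   0.,  49., -84.])]
-8.8 (0.547, 0.061) [array([ -4.,  14., 115.,  -0.,  51.,  95.]), array([ -4.,  14., 115.,   0.,  51., -85.])]
```

```bash
python3 - <<'E'
from h import *
np.set_printoptions(precision=4,suppress=True)
o=[180,0,6.7]; p=[.4406,-.277]
robot.movep([*p,.24],o); print(readout.get_state()["t"])
robot.move_linear([*p,.12],rate=.25); command_gripper(.6)
robot.move_linear([*p,.033],rate=.12)
s=readout.get_state(); print(s["t"],s["tcp_pos"],s["orientation"],s["ft_force"])
command_gripper(0.,90); s=readout.get_state(); print(s["t"],s["gripper_width"],s["gripper_force"],s["ft_force"],s["ft_torque"])
robot.move_linear([*p,.063],rate=.08); robot.dwell(.2)
s=readout.get_state(); print(s["t"],s["tcp_pos"],s["gripper_width"],s["gripper_force"],s["ft_force"],s["ft_torque"])
for n in("top","side"):
    q,d=eyes.read_camera(n); cv2.imwrite(f"pics/{n}1.png",q); np.save(f"{n}1.npy",d)
cv2.imwrite("pics/c2.png",cv2.resize(q[160:280,240:400],None,fx=4,fy=4))
E
```

```text
3.4
5.3417 [ 0.4411 -0.2775  0.0336] [179.9416  -0.0478   6.7023] [ 0.0438 -0.9372  0.1944]
5.7667 0.15243018779176284 88.14280271530151 [ 0.0663 -1.1081  3.3177] [0.0633 0.0595 0.0944]
6.4917 [ 0.4402 -0.2766  0.0624] 0.1498936073981017 87.63757109642029 [ 0.6499 -0.0841 -4.8291] [-0.0461  0.1548 -0.0633]
```

View pics/c2.png

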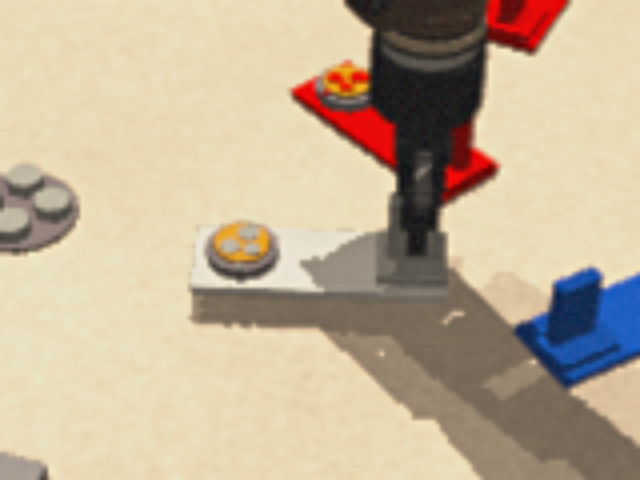

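The carrier is lifted and about level, with the movement at (300,221) and the fin pinched at (343,222) in the full side view. Next I check the tilt, move above the rails with the nose past the flare, lower it and look.

```bash
cat >> h.py <<'E'
U=np.array([.6652,.0425]); YAW=-8.8
XD=np.array([np.cos(np.radians(YAW)),np.sin(np.radians(YAW))]); YD=np.array([-XD[1],XD[0]])
def at(x,y=0.): return U+x*XD+y*YD
def brass(n,im,box):
    u0,v0,u1,v1=box; H=cv2.cvtColor(im,cv2.COLOR_BGR2HSV)[v0:v1,u0:u1]
    m=((H[...,0]>8)&(H[...,0]<28)&(H[...,1]>(110 if n=="top" else 130))&(H[...,2]>90)).astype(np.uint8)
    m=cv2.morphologyEx(m,cv2.MORPH_CLOSE,np.ones((5,5)))
    _,l,st,ce=cv2.connectedComponentsWithStats(m); x,y,w,h,a=st[1+np.argmax(st[1:,4])]
    return np.array([u0+x+(w-1)/2,v0+y+(h-1)/2]),(w,h,a)
E
python3 - <<'E'
from h import *
np.set_printoptions(precision=4,suppress=True)
a=brass("top",cv2.imread("pics/top1.png"),(328,175,378,225)); b=brass("side",cv2.imread("pics/side1.png"),(283,205,320,240))
print(a,b,tri(a[0],b[0]))
z=cloud("top",np.load("top1.npy"),(340,200,362,222)); print(np.median(z,0))
robot.move_linear([*at(-.23),.066],[180,0,YAW],rate=.16)
robot.move_linear([*at(-.23),.035],rate=.08)
s=readout.get_state(); print(s["t"],s["tcp_pos"],s["orientation"],s["gripper_width"],s["ft_force"],s["ft_torque"])
for n in("top","side"):
    q,d=eyes.read_camera(n); cv2.imwrite(f"pics/{n}2.png",q); np.save(f"{n}2.npy",d)
t=cv2.imread("pics/top2.png")
cv2.imwrite("pics/c3.png",np.hstack([cv2.resize(t[120:260,190:300],(400,509)),cv2.resize(q[240:380,170:280],(400,509))]))
E
```

```text
(array([350., 199.]), (np.int32(13), np.int32(13), np.int32(140))) (array([300. , 220.5]), (np.int32(15), np.int32(10), np.int32(93))) (array([ 0.5606, -0.2635,  0.0467]), np.float64(0.004038630512271047))
[ 0.5246 -0.2576  0.0505]
9.4917 [0.4378 0.0776 0.0347] [179.9959   0.0355  -8.8135] 0.1557741163926979 [-0.4243  0.6218 -3.8032] [ 0.0067  0.1632 -0.0014]
```

View pics/c3.png

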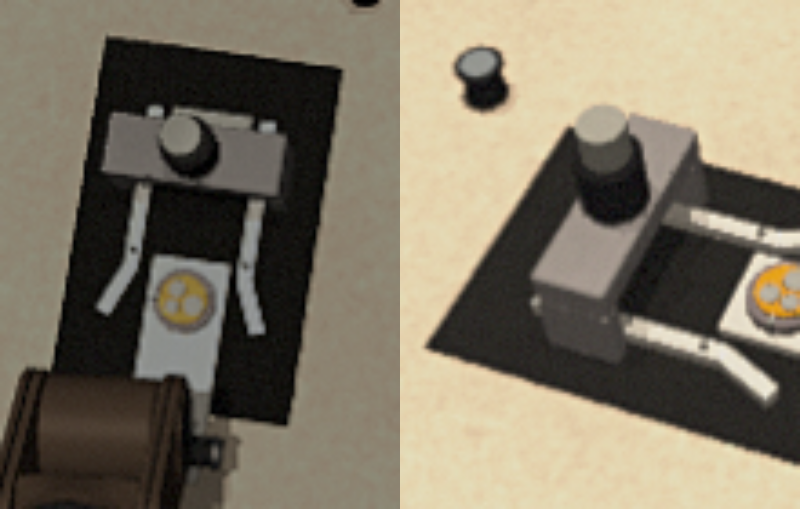

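The nose is between the straight rails and centred (movement at crop (185,300), rails at (135,230) and (250,230)). Now I slide it in until it touches the stop.

```bash
python3 - <<'E'
from h import *
np.set_printoptions(precision=4,suppress=True)
def st(l):
    s=readout.get_state(); f=s["ft_force"]; fx,fy=f[:2]@XD,f[:2]@YD
    print(l,round(s["t"],2),"x,y",(s["tcp_pos"][:2]-U)@XD,(s["tcp_pos"][:2]-U)@YD,"z",s["tcp_pos"][2],"f",fx,fy,f[2],s["ft_torque"],s["gripper_width"]); return fx,fy
f0=st("start")
for x in(-.2,-.17,-.145,-.135):
    robot.move_linear([*at(x),.035],rate=.07); f=st(x)
    if abs(f[0]-f0[0])>12 or abs(f[1]-f0[1])>12: break
else:
    robot.move_linear([*at(-.135),.0335],rate=.03); f0=st("down")
    x=-.135
    while x<-.110:
        x+=.003; robot.move_linear([*at(x),.0335],rate=.04); f=st(round(x,3))
        if f[0]-f0[0]<-10: break
for n in("top","side"):
    q,d=eyes.read_camera(n); cv2.imwrite(f"pics/{n}3.png",q); np.save(f"{n}3.npy",d)
t=cv2.imread("pics/top3.png")
cv2.imwrite("pics/c4.png",np.hstack([cv2.resize(t[120:260,190:300],(400,509)),cv2.resize(q[240:380,190:300],(400,509))]))
E
```

```text
start 9.59 x,y -0.2301900959002842 -6.18417470725818e-05 z 0.03479894749690929 f -0.6788074959051184 0.3632058868806189 -3.8798249433681287 [0.0147 0.1542 0.0055] 0.15088574748743822
-0.2 10.17 x,y -0.19996116537948114 -6.736570541494133e-05 z 0.03479623240918328 f -0.33450667850266513 0.21126616018321995 -4.692853019488642 [ 0.0657  0.1951 -0.0179] 0.15858850113715467
-0.17 10.74 x,y -0.17002365358870808 -8.543718738343783e-05 z 0.03474800569658109 f 0.8352022031462291 0.3073374632545782 -4.6941416884425875 [0.0363 0.2201 0.035 ] 0.15248060837106386
-0.145 11.25 x,y -0.14486272367482805 -8.551277555758283e-05 z 0.03480690398779539 f -1.0169284267437184 0.17493788400376376 -5.252375070534224 [0.0741 0.1522 0.016 ] 0.14957643183924021
-0.135 11.54 x,y -0.134749957549498 -2.3288054228189747e-05 z 0.03504383356084767 f 0.09244183047868072 0.377092564255059 -4.8078497588527025 [ 0.0613  0.2417 -0.0417] 0.1510294617748894
down 11.79 x,y -0.13482505889386193 4.5295959080080334e-05 z 0.03394782039275511 f -0.40635514891680835 0.3316291878274205 0.026904281730640217 [-0.0013  0.1358  0.0262]
[... 430 characters left out ...]
1128483776147819 z 0.03394815703361777 f -3.870061836175553 0.004844523987087156 5.348262903877707 [0.0987 0.4828 0.0356] 0.15156910789938483
-0.123 12.79 x,y -0.12301753204856175 9.878465665550354e-05 z 0.03392520262830033 f -3.9677812506883026 -0.15858160651214176 6.326938570074638 [0.1517 0.5116 0.014 ] 0.15559924705718267
-0.12 13.04 x,y -0.12002297936137209 9.839357588986853e-05 z 0.03395870481886865 f -4.723525911201682 -0.16202061129295806 6.295977599902927 [0.1517 0.5401 0.014 ] 0.15402018517363295
-0.117 13.29 x,y -0.11920539542428142 0.00011183058229974246 z 0.03391093159215176 f -12.020350787611957 -1.9810087160986043 13.686712324258279 [ 0.1228  1.2344 -0.017 ] 0.1531344346292634
```

View pics/c4.png

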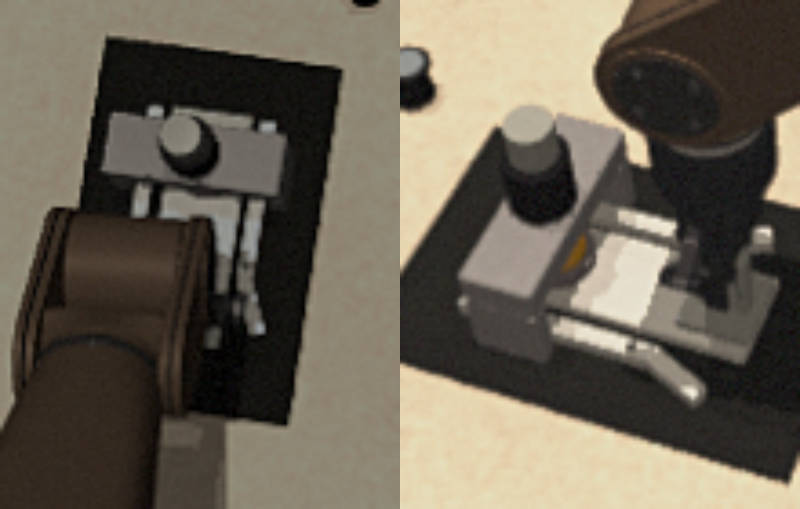

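The force rose at handle x = -0.119 m, where -0.120 is expected, so the nose is home. The side view shows the movement under the bridge. I'll release, retreat straight up and check.

```bash
python3 - <<'E'
from h import *
np.set_printoptions(precision=4,suppress=True)
p=readout.get_state()["tcp_pos"]
command_gripper(.6); robot.move_linear([*p[:2],.17],rate=.12)
robot.goto_joints([70,0,90,0,75,0])
s=readout.get_state(); print(s["t"],s["ft_force"],s["tcp_pos"])
for n in("top","side"):
    q,d=eyes.read_camera(n); cv2.imwrite(f"pics/{n}4.png",q); np.save(f"{n}4.npy",d)
t=cv2.imread("pics/top4.png")
cv2.imwrite("pics/c5.png",np.hstack([cv2.resize(t[120:260,190:300],(400,509)),cv2.resize(q[240:380,190:300],(400,509))]))
P=cloud("top",np.load("top4.npy"),(205,165,285,250)); f=P[(P[:,2]>.06)&(P[:,2]<.073)]
f=f[(f[:,:2]-U)@XD<-.05]; m=np.median(f,0); print("fin",len(f),m,(m[:2]-U)@XD,(m[:2]-U)@YD)
E
```

```text
17.8 [ 0.5108  0.499  -0.2027] [0.1231 0.631  0.429 ]
fin 57 [0.5442 0.0576 0.0679] -0.12192822921938368 -0.003628822122943841
```

View pics/c5.png

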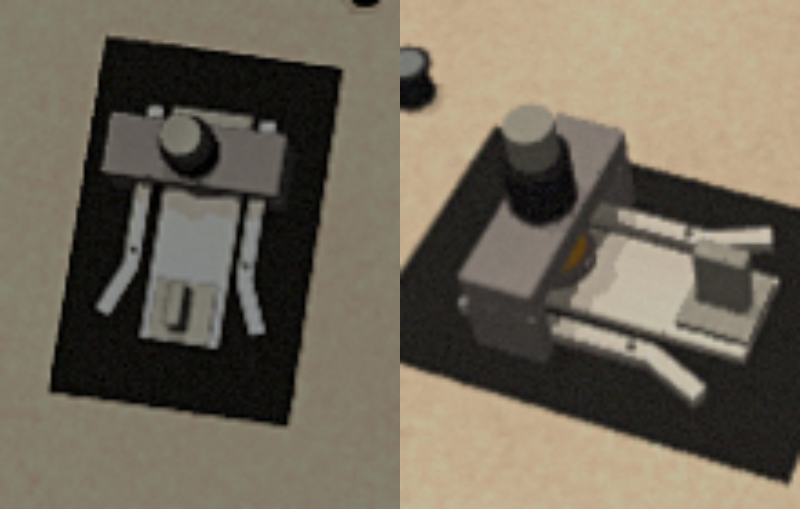

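The carrier lies flat and centred between the rails, with its fin at crop (178,305). I measure the fin at x = -0.122 m, y = -0.004 m, the movement is under the bridge, and the arm is clear. I'm handing it in.

```bash
python3 -c "
from station import robot
print(robot.hand_in())"
```

```text
the job is handed in; nothing more can be done
None
```

The round-movement carrier is in the inspection stand, flat, centred between the rails and nose against the back stop; the rectangular carrier was never approached, and the job was handed in at about 18 s (no verdict was returned).

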